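# Index the turntable one station and lock it with its push-pull knob

## Robot

A 6-joint arm with a two-finger parallel gripper is mounted at the origin on a cart in front of the work surface, level with it; the furniture and walls round the work are solid. World frame = base frame: x ahead of the robot, y to its left, z up, the work surface at z = 0. Lengths are in mm, angles in degrees, forces in N, time in s.
With the tool pointing down it reaches from about 300 to 850 mm from the base axis. Payload 4.2 kg.
Tool frame: the origin (TCP) lies midway between the tips of the shut fingers; the grasp point (between the pads) lies 19 mm behind it (env.grasp_offset is the distance from the TCP to the grasp point, in mm); z points along the fingers, y is the line along which they close (so a half turn about z gives the same grasp; the last joint's range is limited). The gripper opens to 91 mm and grips with 3 to 60 N. Pads are 32 mm wide; open, the fingers measure 118 mm over their backs; the gripper's body (76 mm by 178 mm) begins 60 mm behind the grasp point.
Start: joints at [63.14, 18.312, 89.639, -0, 72.044, -1.146], TCP at [249.488, 518.072, 213.976] pointing down, gripper open.
Joint ranges: [-177.97, 177.97], [-48.28, 115.42], [12.27, 149.76], [-77.06, 257.06], [2.81, 150.46], [-146.56, 146.56]. Speed limits (degrees/s): [147.25, 147.25, 180, 180, 180, 180].

## Interface

Orientations are given as [roll, pitch, yaw] about the fixed x, y, z axes, in that order (R = Rz(yaw) Ry(pitch) Rx(roll)).
In Python, from workcell import env, optics gives the robot as it stands. The module is installed in compiled form; this text tells all that it offers.
- The arm moves only by the tool send_rows, never from a script. Its argument "targets" is a list that holds one entry, the list of rows, each a list of 7 numbers: the turn, a rotation vector about the world's x, y, z scaled (see below), then the shift along the world's x, y, z scaled (see below), then the closure, from -1 (fully open) to 1 (shut). In form: [[[rx, ry, rz, x, y, z, gripper], ...]]. A call has 1 to 12 rows; each row shifts and turns the commanded pose from where the row before left it; what a row does not reach is not made up. The controller multiplies each number of a shift by 0.2 m and each number of a turn by pi/2 rad. A row lasts 1/10 s, in which the tool goes at most 50 mm and 8.59 degrees, less where a joint would pass 70% of its speed; a pose out of reach is approached as far as the arm can. A call with a number of a shift or a turn outside -1 to 1 is refused whole. A call with a gripper value outside its range is refused whole. The fingers move at their own pace and stop on an object; "grip_force" is the grip in N (left out, the last holds). Time passes only in rows, so rows that do not move let the fingers close. It gives the time, the measured TCP pose, the force, the opening and the grip force at its end, in the units of the state.
- env.state(): the state, without advancing time (a new reading comes with each control period).
- optics.grab_frame(name): name is "scene" or "side" or "wrist"; returns (picture, depth): 400x640x3 uint8, red, green, blue; 400x640 float32, mm along the optical axis (not along the pixel's ray), 0 where there is no reading.
- optics.camera_info(name): a dict with "camera_matrix" (3x3 intrinsics, pixels), "R" (3x3) and "t" (3): a world point X has camera coordinates R X + t; the wrist camera has in their place "mount" (4x4, takes a point from camera to tool coordinates, whose origin is the TCP and whose axes are the flange's). Camera axes: x right, y down, z forward; pixel columns grow to the right and rows downward; lengths in mm; the calibration is good to about 2 mm. A picture is of the moment at which its call begins: read the wrist's pose just before it. camera_info takes no time and is no camera call.
- env.job_done(): hands the job in; it is judged then, once.
Trained networks look in the newest picture that a camera, given by its name, has taken for a name from the list of things; names that differ only in an ending like _2 or _b are one class to them, and where a whole thing is asked for, a point or a joint stands for the part that bears it (a point fixed in the world has none). Each returns a list of dicts, best first, with "conf" (0 to 1); they miss things now and then, are a little off and sometimes report something else, mostly with a low value. They report only what shows in the picture. A call takes as long as a camera call.
- optics.silhouettes(camera, name): "mask" (400x640 bool, what is visible of it) and "at" ([column, row] in pixels, amid what is visible of it).
- optics.place_of(camera, name): "at" ([column, row] in pixels: a listed point, or the origin of a listed thing).
The state is a dict: "time_s": time; "qpos": joint angles; "qvel": joint speeds; "effort": joint torques, N m; "ee_pos": TCP position; "ee_rot": TCP orientation; "force": force on the tool from outside, world axes, zero at the start; "torque": the same for the moment, N m; "gripper_width": finger opening in mm; "gripper_force": force on a finger pad.
Only numpy, scipy, OpenCV 4.12 (cv2) and the standard library are available. Lean on these libraries where they do the work, as an engineer would, in place of code of your own. Each camera call takes 0.05 s, during which the arm holds its last target. There are 200 camera calls.

## Task

Bring the handle in the turntable fixture round to the next station: pull the black push-pull knob straight up until it stays out by itself on its detent, let go of it, turn the table counter-clockwise (seen from above) by its upright post to the second notch, and push the knob in again so that its pin is fully home in that notch and locks the table. The notch is only roughly placed, so feel for it; let go of everything at the end and leave the glue bottle, the screwdriver and the mug alone.

Things in the scene. Friction and masses are not known exactly. Their poses are not given: they have to be found in the camera images.
- index_fixture: Index fixture screwed to the bench: aluminium base 225 x 130 x 12 mm, steel turntable of 88 mm radius, grey bracket 30 mm wide reaching over the rim (top 68 mm above the bench, boss of 22 mm diameter up to 74 mm under the knob). Origin on the bench under the table's axis; +x points from the axis to the bracket and knob (away from the robot at yaw 0).
- table_axis (a point): Point on the turntable's vertical axis, on its top face, 38 mm above the bench.
- knob_head (a point): Centre of the knob's head: black upright cylinder, 28 mm diameter, 28 mm tall, 74 mm from the table's axis; 98 mm above the bench when home (pushed in), 114 mm when out. Below it a steel stem and round-tipped pin of 8 mm diameter, with a cam ball of 14 mm, that enters the rim's notches 8 mm deep.
- pull_knob (a joint): Knob's travel straight up, m: 0 home, 0.016 out on its detent, the end of its travel. A spring draws it home: pulling takes 3 N at first, about 11 N near 0.008; past about 0.013 it snaps out, stays out, and takes about 5 N to push in. Pushed in with no notch below, the pin stops on the rim (about 0.007), rides on it with about 8 N and drops home by itself when a notch comes under it.
- turntable (a joint): Angle of the table, rad, counter-clockwise from above: 0 = locked in the first notch at the start. The second notch (10 mm wide), in a stop segment screwed to the rim, comes under the pin somewhere from 0.72 to 1.03, different each time; end stop at 1.15. Friction keeps the table where it is left (3 N at the post). With the pin in a notch it moves about 0.02 at most.
- post_grip (a point): Point on the centre line, 75 mm above the bench, of the upright round steel post by which the table is turned: 14 mm diameter, 66 mm from the axis, from the table's face (38 mm) up to 92 mm, flange of 24 mm at its foot. At turntable 0 it stands 152 degrees counter-clockwise from the fixture's +x and goes round with the table. A teal handle, top 65 mm up, is fixed across the table, 50 mm from it.
- glue_bottle: White squeeze bottle with red nozzle, 42 mm diameter, 121 mm tall, standing beside the fixture; origin at its foot. Leave alone.
- screwdriver: Screwdriver with red handle, 201 mm long, lying beside the fixture; origin at the underside of its middle. Leave alone.
- mug: White mug, 81 mm diameter, 97 mm tall, standing beside the fixture; origin at its foot. Leave alone.

How it is judged:
By the outcome, as a careful person would: the job done as asked, in the order asked, and still so for the second after the job is handed in, with the robot touching nothing.
It also fails if it takes over 59 s, if anything falls off the work surface, if the arm or the gripper's body presses on something with over 40 N, if the wrist force passes 120 N, or if a joint passes its speed limit or range.

## Working session

There is one attempt and no reset: what is moved stays moved. The work goes in short steps, Python scripts to look and compute and a tool call to move; the robot and the scene stay as the last step left them, time stands still between calls to the robot, and variables do not carry over. Pictures are saved under pics/ and viewed, at most 10 in all, crops included, and the job is handed in when it is done.

Besides the shell and the picture viewer there is one more tool, called as a command line: name --argument value ..., lists and objects as JSON in quotes. send_rows: Moves the arm, as the interface text tells. Its arguments: {"type":"object","properties":{"targets":{"type":"array"},"grip_force":{"type":"number"}},"required":["targets"]}

```bash
mkdir -p pics; cat > h.py <<'E'
import numpy as np, cv2
from scipy.spatial.transform import Rotation as Ro
from workcell import env, optics
def cam(n, st=None):
    c=optics.camera_info(n); K=np.array(c["camera_matrix"])
    if n=="wrist":
        st=st or env.state(); M=np.array(c["mount"])
        T=np.eye(4);T[:3,:3]=Ro.from_euler('xyz',st["ee_rot"],degrees=True).as_matrix();T[:3,3]=st["ee_pos"]
        W=np.linalg.inv(T@M); return K,W[:3,:3],W[:3,3]
    return K,np.array(c["R"]),np.array(c["t"])
def ray(C,p):
    K,R,t=C; d=R.T@np.linalg.solve(K,[p[0],p[1],1.]); return -R.T@t,d/np.linalg.norm(d)
def atz(C,p,z):
    o,d=ray(C,p); return o+d*(z-o[2])/d[2]
def tri(obs):
    A=np.zeros((3,3));b=np.zeros(3);P=[]
    for C,p in obs:
        o,d=ray(C,p);Q=np.eye(3)-np.outer(d,d);A+=Q;b+=Q@o;P.append((o,d))
    x=np.linalg.solve(A,b); return x,[float(np.linalg.norm(np.cross(x-o,d))) for o,d in P]
def save(f,pic): cv2.imwrite("pics/"+f,pic[:,:,::-1])
E
python3 - <<'E'
from h import *
print(env.state())
C={};D={}
ims=[]
for n in["scene","side","wrist"]:
    C[n]=cam(n); pic,d=optics.grab_frame(n); ims.append(pic)
    for k in["knob_head","post_grip","table_axis"]:
        r=optics.place_of(n,k); print(n,k,[(np.round(q["at"],1),round(q["conf"],2)) for q in r[:2]])
        if r and r[0]["conf"]>.4: D.setdefault(k,[]).append((C[n],r[0]["at"]))
for k in D:
    if len(D[k])>1: print(k,*tri(D[k]))
save("a.png",cv2.resize(np.vstack([ims[0],ims[1]]),(800*600//1000*1,600)) if 0 else ims[0]); save("b.png",ims[1])
E
```

```text
{'time_s': 0.0, 'qpos': array([ 6.31395043e+01,  1.83498009e+01,  8.97050413e+01, -2.27756425e-03,
        7.20438419e+01, -1.14715411e+00]), 'qvel': array([ 0.05812381, -0.08730212, -0.08924014, -0.05200137,  0.01205549,
        0.02249822]), 'effort': array([-2.13490152e-03, -4.12472141e+01, -2.31973833e+01,  7.24557554e-02,
        4.58191254e-02, -1.75008190e-04]), 'ee_pos': array([249.27179775, 517.60685472, 213.14797543]), 'ee_rot': array([-1.79901292e+02,  1.89301203e-04,  1.54287363e+02]), 'force': array([ 0.2640364 , -0.75572387, -0.11445228]), 'torque': array([-0.00214146,  0.06199221,  0.00625636]), 'gripper_force': 0.0, 'gripper_width': 91.0274444707003}
scene knob_head [(array([287.7, 214. ]), 0.47)]
scene post_grip [(array([310.4, 245.2]), 0.65)]
scene table_axis [(array([304. , 245.1]), 0.82)]
side knob_head [(array([323.4, 163.4]), 0.58)]
side post_grip [(array([274.7, 172. ]), 0.58)]
side table_axis [(array([297.9, 184.5]), 0.77)]
wrist knob_head []
wrist post_grip []
wrist table_axis []
knob_head [588.95613821 227.07045968  95.19201188] [5.940065920784136, 5.940065920784101]
post_grip [468.512085   281.87953516  74.04703655] [1.254216093228259, 1.2542160932281663]
table_axis [521.34518868 245.59285242  37.52711607] [2.2224114087727385, 2.2224114087728117]
```

View pics/a.png

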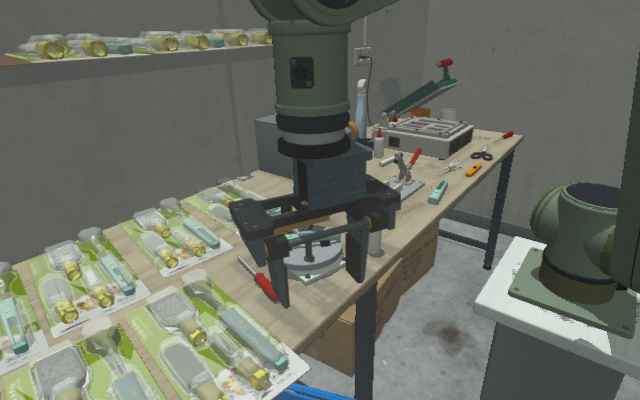

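View pics/b.png

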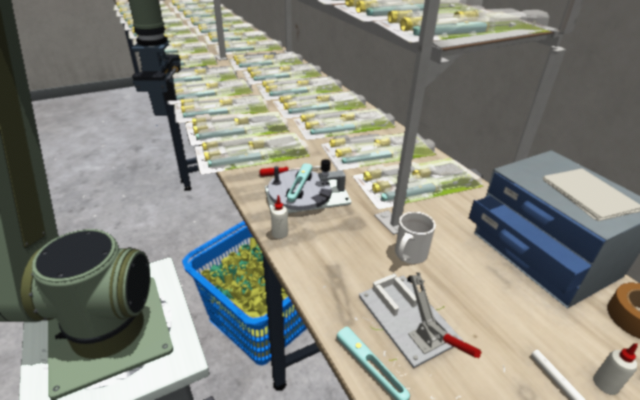

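The scene view shows the gripper blocking the fixture. The side view shows the knob at about (325,165), the post at (277,175) and the bottle at (279,215). I'll move above the fixture and look with the wrist camera.

send_rows --targets '[[[0, 0, 0.018, 0.14, -0.14, 0.05, -1], [0, 0, 0.018, 0.14, -0.14, 0.05, -1], [0, 0, 0.018, 0.14, -0.14, 0.05, -1], [0, 0, 0.018, 0.14, -0.14, 0.05, -1], [0, 0, 0.018, 0.14, -0.14, 0.05, -1], [0, 0, 0.018, 0.14, -0.14, 0.05, -1], [0, 0, 0.018, 0.14, -0.14, 0.05, -1], [0, 0, 0.018, 0.14, -0.14, 0.05, -1], [0, 0, 0.018, 0.14, -0.14, 0.05, -1], [0, 0, 0.018, 0.14, -0.14, 0.05, -1], [0, 0, 0, 0, 0, 0, -1], [0, 0, 0, 0, 0, 0, -1]]]'

```text
time_s: 1.8
ee_pos: [529.7, 237.7, 313.8]
ee_rot: [180.0, -0.0, 170.4]
force: [0.9, 0.2, -0.3]
gripper_width: 90.9
gripper_force: 0.0
```

```bash
cat > look.py <<'E'
from h import *
import sys
st=env.state(); print(st["time_s"],np.round(st["ee_pos"],1),np.round(st["ee_rot"],1),np.round(st["qpos"],0),np.round(st["force"],1))
D={}
for n in sys.argv[2].split(","):
    C=cam(n); pic,d=optics.grab_frame(n)
    if n==sys.argv[3]: save(sys.argv[1],pic)
    for k in["knob_head","post_grip","table_axis","glue_bottle","mug","screwdriver"]:
        r=optics.place_of(n,k)
        if not r: continue
        z=dict(knob_head=98,post_grip=75,table_axis=38).get(k,0)
        print(n,k,np.round(r[0]["at"],1),round(r[0]["conf"],2),np.round(atz(C,r[0]["at"],z)))
        if r[0]["conf"]>.4: D.setdefault(k,[]).append((C,r[0]["at"]))
for k in D:
    if len(D[k])>1: print(k,*tri(D[k]))
E
python3 look.py c.png wrist,scene,side wrist; python3 -c "
from h import *
print(optics.camera_info('wrist')['mount'])"
```

```text
1.8 [529.7 237.7 313.8] [180.   -0.  170.4] [ 23.  16.  78.   0.  85. -57.] [ 0.9  0.2 -0.3]
wrist knob_head [309.7 222.4] 0.81 [595. 219.  98.]
wrist post_grip [344.2 118.5] 0.74 [475. 283.  75.]
wrist table_axis [319.  159.1] 0.92 [526. 243.  38.]
wrist glue_bottle [219.   93.9] 0.61 [416. 117.   0.]
wrist mug [134.  264.2] 0.72 [656. -93.   0.]
wrist screwdriver [403.2 162.8] 0.94 [560. 368.   0.]
scene knob_head [287.9 210.8] 0.68 [586. 223.  98.]
scene post_grip [309.3 242.1] 0.61 [476. 275.  75.]
scene table_axis [308.8 242.5] 0.71 [516. 232.  38.]
scene glue_bottle [373.  248.2] 0.91 [411. 113.  -0.]
scene mug [345.9 199.8] 0.56 [628. -80.   0.]
scene screwdriver [256.5 278. ] 0.83 [555. 368.   0.]
side knob_head [323.7 163.5] 0.51 [595. 229.  98.]
side post_grip [274.9 174. ] 0.68 [466. 272.  75.]
side table_axis [300.4 186.4] 0.79 [526. 236.  38.]
side glue_bottle [278.2 232.7] 0.61 [409. 123.   0.]
side mug [402.4 255.7] 0.74 [643. -87.   0.]
side screwdriver [293.5 172.2] 0.51 [564. 365.   0.]
knob_head [591.04409178 221.02597233 100.00147596] [3.2901673668895692, 4.367472915632149, 3.0969140163901967]
post_grip [472.3772567  279.97754349  73.98732086] [3.989966520785637, 3.8426513812739267, 5.402629320404445]
table_axis [522.81221    236.57772408  38.09489135] [7.254618468459739, 8.146037358848403, 3.1531819731153865]
glue_bottle [410.73177024 117.78791886   2.98813308] [5.687947338157973, 2.6983124328052637, 3.725423201658427]
mug [644.68342797 -89.56736524  -1.25915334] [11.167993161018382, 10.258939158239528, 3.7689883952829475]
screwdriver [561.12997805 366.22326421  -2.00411978] [1.988225615000193, 3.173616079723101, 3.449810006799456]
[[ 1.77816787e-04 -9.56813257e-01 -2.90703217e-01  8.28383504e+01]
 [ 9.99999947e-01  9.08772381e-05  3.12566997e-04  3.07069385e-01]
 [-2.72649941e-04 -2.90703257e-01  9.56813222e-01 -1.71123218e+02]
 [ 0.00000000e+00  0.00000000e+00  0.00000000e+00  1.00000000e+00]]
```

View pics/c.png

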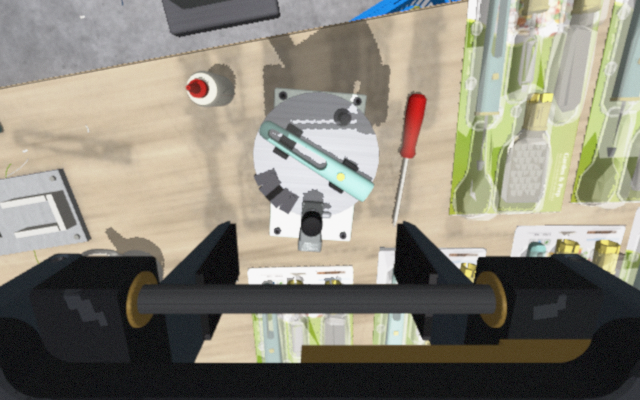

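The wrist view shows the knob at (311,222), the post at (344,118), the bottle at (203,90) and the screwdriver on the right. The fixture yaw comes out near -15°. I'll move in over the knob.

send_rows --targets '[[[0, 0, -0.012, 0.062, -0.018, -0.12, -1], [0, 0, -0.012, 0.062, -0.018, -0.12, -1], [0, 0, -0.012, 0.062, -0.018, -0.12, -1], [0, 0, -0.012, 0.062, -0.018, -0.12, -1], [0, 0, -0.012, 0.062, -0.018, -0.12, -1], [0, 0, 0, 0, 0, 0, -1], [0, 0, 0, 0, 0, 0, -1]]]'

```text
time_s: 3.55
ee_pos: [591.3, 220.1, 194.1]
ee_rot: [-180.0, -0.0, 165.1]
force: [0.1, 0.1, 0.2]
gripper_width: 91.4
gripper_force: 0.0
```

```bash
python3 look.py d.png wrist wrist
```

```text
3.55 [591.3 220.1 194.1] [-180.    -0.   165.1] [ 19.  24.  84.   0.  72. -56.] [0.1 0.1 0.2]
wrist knob_head [321.8 205.4] 0.88 [597. 224.  98.]
wrist post_grip [353.   43.3] 0.82 [476. 283.  75.]
wrist glue_bottle [175.5  35. ] 0.66 [412. 119.   0.]
wrist screwdriver [435.4 114.9] 0.71 [560. 364.   0.]
```

View pics/d.png

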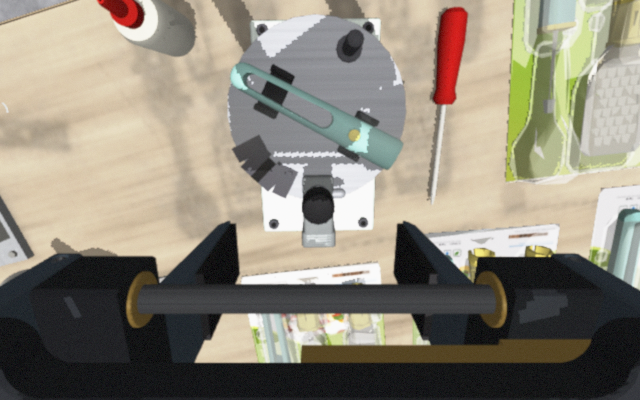

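The closer look has the knob at (318,203), the bracket square to the gripper, and the fixture clear all round. I'll descend and grip.

send_rows --targets '[[[0, 0, 0, 0.005, 0.0015, -0.11, -1], [0, 0, 0, 0.005, 0.0015, -0.11, -1], [0, 0, 0, 0.005, 0.0015, -0.11, -1], [0, 0, 0, 0.005, 0.0015, -0.11, -1], [0, 0, 0, 0.005, 0.0015, -0.11, -1], [0, 0, 0, 0, 0, 0, -1], [0, 0, 0, 0, 0, 0, 0.4], [0, 0, 0, 0, 0, 0, 0.4], [0, 0, 0, 0, 0, 0, 0.4], [0, 0, 0, 0, 0, 0, 1], [0, 0, 0, 0, 0, 0, 1], [0, 0, 0, 0, 0, 0, 1]]]' --grip_force 30

```text
time_s: 5.1
ee_pos: [596.6, 221.6, 84.3]
ee_rot: [180.0, 0.0, 165.1]
force: [0.9, 0.2, -0.2]
gripper_width: 46.0
gripper_force: 0.0
```

send_rows --targets '[[[0, 0, 0, 0, 0, 0, 1], [0, 0, 0, 0, 0, 0, 1], [0, 0, 0, 0, 0, 0, 1], [0, 0, 0, 0, 0, 0, 1]]]'

```text
time_s: 5.5
ee_pos: [596.1, 220.3, 83.9]
ee_rot: [-179.9, -0.0, 165.1]
force: [-0.3, -5.2, 1.5]
gripper_width: 27.2
gripper_force: 30.0
```

Gripped, with a small sideways force. I'll ease the offset and pull up.

send_rows --targets '[[[0, 0, 0, -0.002, -0.007, 0, 1], [0, 0, 0, 0, 0, 0.01, 1], [0, 0, 0, 0, 0, 0.01, 1], [0, 0, 0, 0, 0, 0.01, 1], [0, 0, 0, 0, 0, 0.01, 1], [0, 0, 0, 0, 0, 0.01, 1], [0, 0, 0, 0, 0, 0.01, 1], [0, 0, 0, 0, 0, 0, 1]]]'

```text
time_s: 6.3
ee_pos: [596.0, 220.0, 97.5]
ee_rot: [-180.0, 0.0, 165.1]
force: [-1.5, -3.1, 1.8]
gripper_width: 27.2
gripper_force: 30.0
```

send_rows --targets '[[[0, 0, 0, 0, 0, 0.01, 1], [0, 0, 0, 0, 0, 0.01, 1], [0, 0, 0, 0, 0, 0.01, 1], [0, 0, 0, 0, 0, 0, 1], [0, 0, 0, 0, 0, 0, 1]]]'

```text
time_s: 6.8
ee_pos: [595.9, 220.2, 100.2]
ee_rot: [-180.0, -0.1, 165.1]
force: [4.5, -1.5, -20.2]
gripper_width: 27.5
gripper_force: 30.0
```

It came up 16.3 mm and then hit the end stop at 20 N, so it's out. I'll release it, rise and check.

send_rows --targets '[[[0, 0, 0, 0, 0, -0.006, 1], [0, 0, 0, 0, 0, 0, -1], [0, 0, 0, 0, 0, 0, -1], [0, 0, 0, 0, 0, 0, -1], [0, 0, 0, 0, 0, 0, -1], [0, 0, 0, 0, 0, 0, -1], [0, 0, 0, -0.05, 0.03, 0.12, -1], [0, 0, 0, -0.05, 0.03, 0.12, -1], [0, 0, 0, -0.05, 0.03, 0.12, -1], [0, 0, 0, -0.05, 0.03, 0.12, -1], [0, 0, 0, 0, 0, 0, -1], [0, 0, 0, 0, 0, 0, -1]]]'

```text
time_s: 8.0
ee_pos: [556.2, 244.2, 197.0]
ee_rot: [180.0, 0.1, 165.1]
force: [0.2, 0.2, -0.4]
gripper_width: 91.4
gripper_force: 0.0
```

```bash
python3 look.py e.png wrist,side wrist; python3 -c "
from h import *
p,d=optics.grab_frame('side'); save('e2.png',cv2.resize(p[130:230,230:370],None,fx=5,fy=5))
w,dd=optics.grab_frame('wrist')
r=optics.silhouettes('wrist','knob_head')
if r:
  C=cam('wrist'); 
  m=r[0]['mask']&(dd>0); v,u=np.nonzero(m); K,R,t=C
  P=(np.linalg.inv(K)@np.c_[u,v,np.ones(len(u))].T)*dd[m]; X=R.T@(P-t[:,None]); print(len(u),np.percentile(X[2],[5,50,90,98]),np.median(X[:,X[2]>100],axis=1))
"
```

```text
8.0 [556.2 244.2 197. ] [1.800e+02 1.000e-01 1.651e+02] [ 23.  22.  87.  -0.  71. -52.] [ 0.2  0.2 -0.4]
wrist knob_head [301.5 254.1] 0.94 [604. 218.  98.]
wrist post_grip [332.2  94.3] 0.66 [475. 281.  75.]
wrist table_axis [302.9 157.1] 0.86 [527. 238.  38.]
wrist glue_bottle [167.6  77.5] 0.55 [413. 118.   0.]
wrist screwdriver [420.  150.1] 0.95 [560. 367.   0.]
side knob_head [323.  158.7] 0.51 [605. 253.  98.]
side post_grip [276.3 174. ] 0.75 [469. 271.  75.]
side table_axis [299.7 183.1] 0.69 [531. 251.  38.]
side glue_bottle [278.2 232.8] 0.74 [409. 123.   0.]
side mug [406.5 256.2] 0.86 [650. -93.   0.]
side screwdriver [291.3 172.9] 0.59 [556. 364.   0.]
knob_head [591.01241961 222.4777322  119.68226859] [2.8819385695880313, 2.8819385695881734]
post_grip [474.43953278 281.3275107   67.27244093] [0.7521298092314177, 0.7521298092315803]
table_axis [525.57183347 239.17610397  47.09380665] [0.11184211189250336, 0.11184211189253117]
glue_bottle [410.68617384 119.92081431   1.75469787] [2.8626151266034263, 2.8626151266033966]
screwdriver [559.04980943 367.8252159   -2.84770547] [1.2242702051418521, 1.2242702051416836]
1116 [105.16860213 127.72823672 128.90774596 129.53722159] [590.97565859 222.77792959 127.76243604]
```

View pics/e.png

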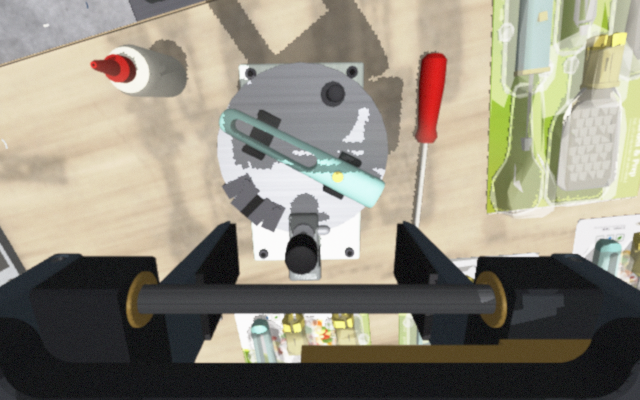

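The knob top measures z≈128, so it is out and staying there. In the picture the knob is at (301,254), the post at (332,94), and the dark stop segment lies around (255,205). My model puts the axis at about (524,239) with yaw -14°. Now I'll go to the post, keeping the fingertips above the handle.

send_rows --targets '[[[0, 0, 0, -0.101, 0.048, -0.109, -1], [0, 0, 0, -0.101, 0.048, -0.109, -1], [0, 0, 0, -0.101, 0.048, -0.109, -1], [0, 0, 0, -0.101, 0.048, -0.109, -1], [0, 0, 0, 0, 0, 0, -1], [0, 0, 0, 0, 0, -0.1, -1], [0, 0, 0, 0, 0, -0.1, -1], [0, 0, 0, 0, 0, 0, 1], [0, 0, 0, 0, 0, 0, 1], [0, 0, 0, 0, 0, 0, 1], [0, 0, 0, 0, 0, 0, 1], [0, 0, 0, 0, 0, 0, 1]]]' --grip_force 12

```text
time_s: 10.05
ee_pos: [475.8, 282.8, 70.4]
ee_rot: [179.9, 0.1, 165.1]
force: [-0.4, 1.1, 0.7]
gripper_width: 54.2
gripper_force: 0.0
```

send_rows --targets '[[[0, 0, 0, 0, 0, 0, 1], [0, 0, 0, 0, 0, 0, 1], [0, 0, 0, 0, 0, 0, 1], [0, 0, 0, 0, 0, 0, 1], [0, 0, 0, 0, 0, 0, 1], [0, 0, 0, 0, 0, 0, 1]]]'

```text
time_s: 10.65
ee_pos: [475.3, 282.3, 69.5]
ee_rot: [-180.0, 0.0, 165.1]
force: [0.4, -1.4, 0.5]
gripper_width: 13.9
gripper_force: 12.0
```

send_rows --targets '[[[0, 0, 0, -0.0141, -0.0197, 0, 1], [0, 0, 0, -0.0141, -0.0197, 0, 1], [0, 0, 0, -0.0141, -0.0197, 0, 1], [0, 0, 0, -0.0095, -0.0223, 0, 1], [0, 0, 0, -0.0095, -0.0223, 0, 1], [0, 0, 0, -0.0095, -0.0223, 0, 1], [0, 0, 0, -0.0044, -0.0238, 0, 1], [0, 0, 0, -0.0044, -0.0238, 0, 1], [0, 0, 0, -0.0044, -0.0238, 0, 1], [0, 0, 0, 0, 0, 0, 1], [0, 0, 0, 0, 0, 0, 1]]]'

```text
time_s: 11.75
ee_pos: [457.5, 243.5, 69.7]
ee_rot: [180.0, -0.1, 165.1]
force: [-4.3, 4.2, 2.3]
gripper_width: 13.7
gripper_force: 12.0
```

Turned to about 0.66. I'll release the post, rise and look.

send_rows --targets '[[[0, 0, 0, 0, 0, 0, -0.3], [0, 0, 0, 0, 0, 0, -0.3], [0, 0, 0, 0, 0, 0, -0.3], [0, 0, 0, 0, 0, 0.2, -0.3], [0, 0, 0, 0, 0, 0.2, -0.3], [0, 0, 0, 0.1, 0, 0.1, -0.3], [0, 0, 0, 0.2, 0, 0.06, -0.3], [0, 0, 0, 0.2, 0, 0.06, -0.3], [0, 0, 0, 0, 0, 0, -0.3], [0, 0, 0, 0, 0, 0, -0.3]]]'

```text
time_s: 12.75
ee_pos: [558.8, 242.6, 193.0]
ee_rot: [-180.0, -0.0, 165.0]
force: [-0.6, 0.5, -0.1]
gripper_width: 59.2
gripper_force: 0.0
```

```bash
python3 look.py f.png wrist wrist; python3 - <<'E'
import cv2
i=cv2.imread('pics/f.png'); cv2.imwrite('pics/f2.png',cv2.resize(i[30:290,150:450],None,fx=2.3,fy=2.3))
E
```

```text
12.75 [558.8 242.6 193. ] [-180.   -0.  165.] [ 22.  22.  87.  -0.  71. -53.] [-0.6  0.5 -0.1]
wrist knob_head [421.4 148.4] 0.66 [538. 338.  98.]
wrist post_grip [287.   83.5] 0.84 [459. 244.  75.]
wrist table_axis [303.7 150.8] 0.81 [523. 240.  38.]
wrist glue_bottle [165.1  75.6] 0.8 [413. 116.   0.]
wrist screwdriver [423.2 147.3] 0.83 [559. 368.   0.]
```

View pics/f2.png

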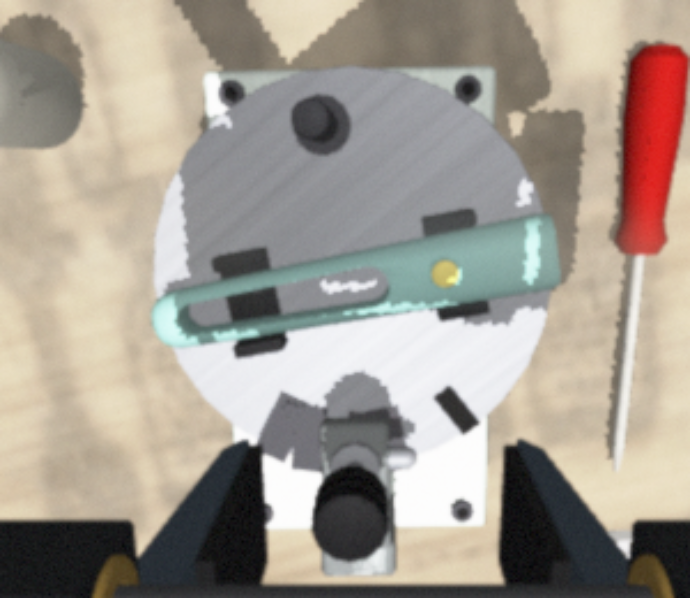

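The crop shows the post turned to about 0.66 at (313,118), the knob still out at (350,505), and the stop segment partly hidden under the bracket. Now I'll press the knob in with shut fingers so the pin rides on the rim.

send_rows --targets '[[[0, 0, 0, 0.046, -0.027, -0.06, 1], [0, 0, 0, 0.046, -0.027, -0.06, 1], [0, 0, 0, 0.046, -0.027, -0.06, 1], [0, 0, 0, 0.046, -0.027, -0.06, 1], [0, 0, 0, 0, 0, 0, 1], [0, 0, 0, 0, 0, 0, 1], [0, 0, 0, 0, 0, 0, 1], [0, 0, 0, 0, 0, 0, 1], [0, 0, 0, 0, 0, -0.02, 1], [0, 0, 0, 0, 0, -0.02, 1], [0, 0, 0, 0, 0, 0, 1]]]'

```text
time_s: 14.2
ee_pos: [594.7, 221.4, 136.9]
ee_rot: [-180.0, -0.1, 165.1]
force: [-1.0, -0.1, 0.5]
gripper_width: 0.4
gripper_force: 0.0
```

send_rows --targets '[[[0, 0, 0, 0, 0, -0.015, 1], [0, 0, 0, 0, 0, -0.015, 1], [0, 0, 0, 0, 0, -0.01, 1], [0, 0, 0, 0, 0, -0.01, 1], [0, 0, 0, 0, 0, 0, 1]]]'

```text
time_s: 14.7
ee_pos: [595.2, 221.4, 127.7]
ee_rot: [-180.0, -0.0, 165.1]
force: [-0.6, -0.7, 1.6]
gripper_width: 0.8
gripper_force: 1.1
```

send_rows --targets '[[[0, 0, 0, 0, 0, -0.01, 1], [0, 0, 0, 0, 0, -0.01, 1], [0, 0, 0, 0, 0, -0.01, 1], [0, 0, 0, 0, 0, -0.005, 1], [0, 0, 0, 0, 0, 0, 1]]]'

```text
time_s: 15.2
ee_pos: [595.2, 221.5, 120.0]
ee_rot: [-180.0, -0.0, 165.1]
force: [-0.4, 0.2, -0.3]
gripper_width: 0.2
gripper_force: 0.0
```

send_rows --targets '[[[0, 0, 0, 0, 0, -0.01, 1], [0, 0, 0, 0, 0, -0.005, 1], [0, 0, 0, 0, 0, 0, 1]]]'

```text
time_s: 15.5
ee_pos: [595.6, 221.7, 119.0]
ee_rot: [179.9, 0.1, 165.1]
force: [-2.0, -0.5, 6.8]
gripper_width: 0.7
gripper_force: 3.4
```

Contact at z≈119, so the pin is riding on the rim. Back to the post.

send_rows --targets '[[[0, 0, 0, 0, 0, 0.1, 1], [0, 0, 0, 0, 0, 0.1, -0.2], [0, 0, 0, 0, 0, 0.1, -0.2], [0, 0, 0, -0.228, 0.037, 0, -0.2], [0, 0, 0, -0.228, 0.037, 0, -0.2], [0, 0, 0, -0.228, 0.037, 0, -0.2], [0, 0, 0, 0, 0, 0, -0.2], [0, 0, 0, 0, 0, -0.18, -0.2], [0, 0, 0, 0, 0, -0.18, -0.2], [0, 0, 0, 0, 0, -0.18, -0.2], [0, 0, 0, 0, 0, 0, -0.2], [0, 0, 0, 0, 0, 0, 1]]]'

```text
time_s: 16.7
ee_pos: [459.3, 243.8, 69.8]
ee_rot: [180.0, 0.0, 165.1]
force: [0.9, 0.4, 0.4]
gripper_width: 49.2
gripper_force: 0.0
```

send_rows --targets '[[[0, 0, 0, 0, 0, 0, 1], [0, 0, 0, 0, 0, 0, 1], [0, 0, 0, 0, 0, 0, 1], [0, 0, 0, 0, 0, 0, 1], [0, 0, 0, 0, 0, 0, 1], [0, 0, 0, 0, 0, 0, 1]]]' --grip_force 15

```text
time_s: 17.3
ee_pos: [458.6, 243.5, 70.2]
ee_rot: [180.0, 0.0, 165.1]
force: [-1.3, -2.4, 4.9]
gripper_width: 13.3
gripper_force: 15.0
```

send_rows --targets '[[[0, 0, 0, -0.0002, -0.005, 0, 1], [0, 0, 0, -0.0002, -0.005, 0, 1], [0, 0, 0, 0, -0.005, 0, 1], [0, 0, 0, 0, -0.005, 0, 1], [0, 0, 0, 0, -0.005, 0, 1], [0, 0, 0, 0, -0.005, 0, 1], [0, 0, 0, 0, -0.005, 0, 1]]]'

```text
time_s: 18.0
ee_pos: [458.5, 237.9, 70.1]
ee_rot: [179.9, 0.0, 165.1]
force: [-2.3, 4.9, 6.7]
gripper_width: 13.8
gripper_force: 15.0
```

send_rows --targets '[[[0, 0, 0, 0.0002, -0.005, 0, 1], [0, 0, 0, 0.0002, -0.005, 0, 1], [0, 0, 0, 0.0003, -0.005, 0, 1], [0, 0, 0, 0.0003, -0.005, 0, 1]]]'

```text
time_s: 18.4
ee_pos: [458.9, 234.3, 70.2]
ee_rot: [179.8, 0.0, 165.1]
force: [-2.3, 5.5, 5.2]
gripper_width: 13.4
gripper_force: 15.0
```

send_rows --targets '[[[0, 0, 0, 0.0004, -0.005, 0, 1], [0, 0, 0, 0.0005, -0.005, 0, 1], [0, 0, 0, 0.0005, -0.005, 0, 1]]]'

```text
time_s: 18.7
ee_pos: [459.0, 232.1, 70.2]
ee_rot: [179.7, -0.0, 165.0]
force: [-3.1, 11.0, 3.8]
gripper_width: 13.3
gripper_force: 15.0
```

send_rows --targets '[[[0, 0, 0, 0.0006, -0.005, 0, 1], [0, 0, 0, 0.0006, -0.005, 0, 1]]]'

```text
time_s: 18.9
ee_pos: [459.0, 231.9, 70.2]
ee_rot: [179.5, -0.1, 164.9]
force: [-5.0, 16.1, 2.8]
gripper_width: 13.5
gripper_force: 15.0
```

The table has stopped at about 0.84 with the force rising, so the pin has probably dropped. I'll test backwards to confirm it is locked, then relax.

send_rows --targets '[[[0, 0, 0, 0, 0.0075, 0, 1], [0, 0, 0, 0, 0.0075, 0, 1], [0, 0, 0, 0, 0.0075, 0, 1], [0, 0, 0, 0, 0.005, 0, 1], [0, 0, 0, 0, 0, 0, 1]]]'

```text
time_s: 19.4
ee_pos: [458.9, 232.9, 70.1]
ee_rot: [-180.0, -0.0, 165.1]
force: [-2.0, -1.4, 7.5]
gripper_width: 13.4
gripper_force: 15.0
```

send_rows --targets '[[[0, 0, 0, 0, 0.0075, 0, 1], [0, 0, 0, 0, 0.0075, 0, 1], [0, 0, 0, 0, 0, 0, 1]]]'

```text
time_s: 19.7
ee_pos: [458.7, 234.7, 70.0]
ee_rot: [-179.8, -0.0, 165.1]
force: [-2.5, -5.8, 8.7]
gripper_width: 13.6
gripper_force: 15.0
```

send_rows --targets '[[[0, 0, 0, 0, -0.0075, 0, 1], [0, 0, 0, 0, -0.005, 0, 1], [0, 0, 0, 0, 0, 0, 1]]]'

```text
time_s: 20.0
ee_pos: [458.8, 234.1, 70.1]
ee_rot: [179.9, -0.0, 165.0]
force: [-2.8, 1.2, 6.8]
gripper_width: 13.7
gripper_force: 15.0
```

```bash
python3 - <<'E'
from h import *
for n in["side","scene","wrist"]:
    p,d=optics.grab_frame(n); C=cam(n); K,R,t=C
    # points near knob
    v,u=np.nonzero(d>0); P=(np.linalg.inv(K)@np.c_[u,v,np.ones(len(u))].T)*d[v,u]; X=(R.T@(P-t[:,None])).T
    m=(np.hypot(X[:,0]-595,X[:,1]-221)<13)&(X[:,2]>60)&(X[:,2]<150)
    print(n,m.sum(),np.round(np.percentile(X[m,2],[5,50,80,90,95,99,100]),1) if m.any() else "")
    r=optics.place_of(n,"knob_head"); print([(np.round(q["at"],1),round(q["conf"],2)) for q in r[:2]])
    if n=="side":
        for z in(98,105,114):
            q=K@(R@np.array([595.5,221,z])+t); print(z,q[:2]/q[2])
E
```

```text
side 98 [ 67.5  97.  111.2 112.6 113.1 113.8 113.9]
[(array([323.5, 165. ]), 0.56)]
98 [325.39917817 164.84538105]
105 [325.47234667 162.66894231]
114 [325.56718996 159.84777477]
scene 79 [ 67.4  73.8 102.8 110.9 111.5 112.4 112.7]
[(array([285.3, 210.8]), 0.65)]
wrist 0 
[]
```

The depth puts the knob top at z≈112, so the pin is home. I'll release the post and press the knob once to make sure.

send_rows --targets '[[[0, 0, 0, 0, 0, 0, -0.3], [0, 0, 0, 0, 0, 0, -0.3], [0, 0, 0, 0, 0, 0, -0.3], [0, 0, 0, 0, 0, 0.18, -0.3], [0, 0, 0, 0, 0, 0.18, 1], [0, 0, 0, 0, 0, 0.15, 1], [0, 0, 0, 0.228, -0.02, 0, 1], [0, 0, 0, 0.228, -0.02, 0, 1], [0, 0, 0, 0.228, -0.02, 0, 1], [0, 0, 0, 0, 0, -0.12, 1], [0, 0, 0, 0, 0, -0.12, 1], [0, 0, 0, 0, 0, 0, 1]]]'

```text
time_s: 21.5
ee_pos: [593.8, 220.5, 119.4]
ee_rot: [-179.7, -0.4, 165.1]
force: [-0.7, 0.9, -0.3]
gripper_width: 0.2
gripper_force: 0.0
```

send_rows --targets '[[[0, 0, 0, 0, 0, -0.02, 1], [0, 0, 0, 0, 0, -0.02, 1], [0, 0, 0, 0, 0, -0.01, 1], [0, 0, 0, 0, 0, 0, 1]]]'

```text
time_s: 21.9
ee_pos: [596.0, 221.9, 114.2]
ee_rot: [180.0, 0.0, 165.1]
force: [1.0, -0.0, 0.0]
gripper_width: 0.1
gripper_force: 0.0
```

send_rows --targets '[[[0, 0, 0, 0, 0, -0.01, 1], [0, 0, 0, 0, 0, -0.01, 1], [0, 0, 0, 0, 0, -0.01, 1], [0, 0, 0, 0, 0, 0, 1]]]'

```text
time_s: 22.3
ee_pos: [596.5, 222.0, 112.1]
ee_rot: [179.9, 0.2, 165.1]
force: [-4.8, -2.0, 17.6]
gripper_width: 0.5
gripper_force: 9.3
```

The knob stops hard at 112.1, which is fully home. Retreating for a final look.

send_rows --targets '[[[0, 0, 0, 0, 0, 0.15, 1], [0, 0, 0, 0, 0, 0.15, 1], [0, 0, 0, -0.08, 0.05, 0.15, 1], [0, 0, 0, -0.08, 0.05, 0.15, -0.3], [0, 0, 0, 0, 0, 0, -0.3], [0, 0, 0, 0, 0, 0, -0.3], [0, 0, 0, 0, 0, 0, -0.3]]]'

```text
time_s: 23.0
ee_pos: [563.6, 241.2, 226.2]
ee_rot: [-179.9, -0.1, 165.1]
force: [-0.5, -0.5, -0.9]
gripper_width: 29.9
gripper_force: 0.0
```

```bash
python3 look.py g.png wrist,side wrist; python3 - <<'E'
from h import *
p,d=optics.grab_frame("wrist"); K,R,t=cam("wrist")
v,u=np.nonzero(d>0); P=(np.linalg.inv(K)@np.c_[u,v,np.ones(len(u))].T)*d[v,u]; X=(R.T@(P-t[:,None])).T
m=(np.hypot(X[:,0]-595,X[:,1]-221)<10)&(X[:,2]>60)&(X[:,2]<150); print(np.percentile(X[m,2],[50,90]))
E
```

```text
23.0 [563.6 241.2 226.2] [-1.799e+02 -1.000e-01  1.651e+02] [ 22.  21.  83.  -0.  76. -53.] [-0.5 -0.5 -0.9]
wrist knob_head [304.7 227.3] 0.6 [598. 221.  98.]
wrist post_grip [278.1  82.8] 0.64 [459. 232.  75.]
wrist table_axis [304.6 145.6] 0.65 [527. 238.  38.]
wrist glue_bottle [178.5  71.2] 0.6 [412. 118.   0.]
wrist mug [103.5 294.2] 0.67 [660. -96.   0.]
wrist screwdriver [414.8 137.9] 0.74 [557. 368.   0.]
side knob_head [326. 165.] 0.46 [597. 220.  98.]
side post_grip [274.8 181.4] 0.94 [452. 239.  75.]
side table_axis [297.8 181.9] 0.93 [529. 259.  38.]
side glue_bottle [275.9 233.7] 0.67 [402. 122.   0.]
side mug [404.8 255.8] 0.79 [648. -90.   0.]
side screwdriver [292.7 173.6] 0.49 [558. 358.   0.]
knob_head [597.59031506 220.56770062  97.37173514] [0.4052106247099206, 0.40521062470988223]
post_grip [454.7575031  234.09743866  76.84505768] [4.674943667040322, 4.674943667040412]
table_axis [522.61587629 239.79219499  52.11634804] [2.454999914473782, 2.454999914473877]
glue_bottle [4.06776181e+02 1.19775353e+02 3.66788655e-01] [5.184152038637144, 5.184152038637307]
mug [652.61142175 -90.23823674   2.63038532] [5.752965005558452, 5.75296500555851]
screwdriver [560.17432197 368.61453111  -6.75686414] [2.3984152232039406, 2.398415223203894]
[112.30919725 113.15721004]
```

View pics/g.png

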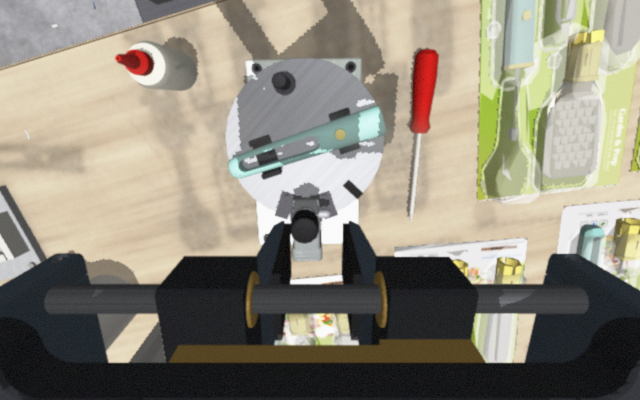

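The final view shows the knob home at (305,225) with its top at z≈112, the post turned to (284,82), and the bottle and screwdriver where they were.

```bash
python3 -c "
from workcell import env
print(env.job_done())"
```

```text
the job is handed in; nothing more can be done
None
```

The table is turned to the second notch at about 0.84 rad, the knob's pin is fully home and holds it there, and the gripper is clear of everything; handed in after about 23 s, no verdict shown.

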